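# Shift the bench gearbox into its third slot

## Robot

A 7-joint arm with a two-finger parallel gripper is mounted at the origin on a cart in front of the work surface, level with it; the furniture and walls round the work are solid. World frame = base frame: x ahead of the robot, y to its left, z up, the work surface at z = 0. Lengths are in m, angles in rad, forces in N, time in s.
With the tool pointing down it reaches from about 0.35 to 0.9 m from the base axis. Payload 7.2 kg.
Tool frame: the origin (TCP) lies at the very end of the fingers, on their centre line; the grasp point (between the pads) lies 19 mm behind it (robot.tcp_to_grasp is the distance from the TCP to the grasp point, in m); z points along the fingers, y is the direction in which the jaws open and shut (so a half turn about z gives the same grasp; the last joint's range is limited). The gripper opens to 85 mm and grips with 20 to 120 N. Pads are 22 mm wide; open, the fingers measure 114 mm over their backs; the gripper's body (76 mm by 85 mm) begins 54 mm behind the grasp point. The pads swing forward as they close: fully open they stand 13 mm farther back than shut.
Start: joints at [-1.29, 0.411, -0.013, 1.596, 0.006, 1.134, -0.082], TCP at [0.214, 0.587, 0.231] pointing down, gripper open.
Joint ranges: [-2.95, 2.95], [-0.29, 1.99], [-1.47, 1.44], [0.14, 2.54], [-1.03, 4.17], [0.13, 1.85], [-2.86, 2.86]. Speed limits (rad/s): [2.39, 2.39, 3.01, 3.01, 3.14, 3.14, 3.14].

## Interface

Orientations are given as a unit quaternion [w, x, y, z].
In Python, from plant import robot, optics gives the robot as it stands. The module is installed in compiled form; this text tells all that it offers.
- The arm moves only by the tool apply_moves, never from a script. Its argument "motion" is a list of rows, each a list of 7 numbers: the shift along the tool's x, y, z in mm, then the turn, a rotation vector about the tool's x, y, z in degrees, then the closure, from 0 (fully open) to 1 (shut). A call has exactly 5 rows; each row is the pose to reach, as a shift and turn from the pose commanded when the call began, along the tool's axes at that moment; what a row does not reach only later rows make up. A row lasts 1/12 s, in which the tool goes at most 41.7 mm and 7.16 degrees, less where a joint would pass 70% of its speed; a pose out of reach is approached as far as the arm can. A call with a gripper value outside its range is refused whole. The fingers move at their own pace and stop on an object; the grip force is fixed at half the most. Time passes only in rows, so rows that repeat a pose let the fingers close, or fill a call up. It gives the time, the measured TCP pose, the force and the opening at its end, in the units of the state.
- robot.get_state(): the state, without advancing time (a new reading comes with each control period).
- optics.camera(name): name is "side" or "top" or "wrist"; returns a dict with "color" (480x640x3 uint8, red, green, blue), "mtx" (3x3 intrinsics, pixels), "pose" (4x4, takes a point from camera to world coordinates). Camera axes: x right, y down, z forward; pixel columns grow to the right and rows downward; lengths in m; the calibration is good to about 2 mm. A picture is of the moment at which its call begins. There is no depth.
- robot.finish_job(): hands the job in, once; it reports no verdict.
The state is a dict: "time_s": time; "joint_pos": joint angles; "joint_vel": joint speeds; "joint_efforts": joint torques, N m; "tcp_pos": TCP position; "eef_rot": TCP orientation; "contact_force": force on the tool from outside, world axes, zero at the start; "torque": the same for the moment, N m; "gripper_width": opening from 0.0 (shut) to 1.0 (fully open).
Only numpy, scipy, OpenCV 4.12 (cv2) and the standard library are available. Lean on these libraries where they do the work, as an engineer would, in place of code of your own. Each camera call takes 0.05 s, during which the arm holds its last target. There are 200 camera calls.

## Task

Push the gear lever of the bench gearbox through its H-shaped gate into the third slot: into the neutral channel, across, and then forward until it is fully home in the slot marked with three dots; it must enter no other outer slot. Only push the knob or stick gently with the fingertips or the outside of the fingers, never pinch it, leave the bottles, vials and other things standing round the gearbox where they are, and finish with the lever left in the slot.

Things in the scene. Friction and masses are not known exactly. Their poses are not given: they have to be found in the camera images.
- gearbox: Fixed bench gearbox: grey housing 150 x 150 x 80 mm with an aluminium plate on top (upper face 86 mm above the bench), a low motor behind (top at 76 mm, reaching 128 mm from the centre) and a short shaft out of its right side. Origin: centre of its underside, on the bench. x is 'forward' (away from the robot, turned by at most 20 degrees), y left, z up.
- gate_center (a point): Centre of the H gate in the plate's upper face. A neutral channel 19 mm wide runs through it along the gearbox's y; three columns of slots, 24.8 mm apart (at y = -24.8, 0, +24.8 mm) and 16 mm wide, lead off it: three forward, three to the rear. The lever's 9 mm stick runs in the gate and is stopped by the slot walls; it can go across while gear_fore is within about 0.06 rad of 0.
- tag_three: White tag, 30 x 20 x 2 mm, with a row of three black dots, fixed on the gate plate just ahead of an outer forward slot, in line with it: it marks the third slot. Origin: centre of its underside, 51 mm forward of the gearbox centre and 24.8 mm to its left or right (this differs from start to start).
- tag_one: The same tag with one black dot, ahead of the other outer forward slot. Two dots mark the middle forward slot.
- gear_lateral (a joint): Sideways tilt of the gear lever in rad, -0.32 to 0.32, about the gearbox's x axis: positive leans to the gearbox's right (-y), 0 is the middle column, about +-0.32 (the stops) are the outer columns. Starts near 0.
- gear_fore (a joint): Fore-and-aft tilt of the lever in rad: positive leans forward (gearbox +x), 0 is the neutral channel, 0.32 is the stop, fully home in a forward slot, -0.32 fully in a rear slot. Starts anywhere in the middle column, forward or rear. Both tilts have dry friction: about 1.5 N at the knob moves the lever, and it stays where it is left.
- lever_pivot (a point): The fixed point about which the lever tilts, on the gearbox's vertical centre line, 8 mm above the bench. With tilts a (gear_lateral) and b (gear_fore), a point at length L up the lever lies from here at (L sin b, -L sin a cos b, L cos a cos b) in the gearbox frame.
- knob_center (a point): Centre of the lever's black knob, 170 mm up the lever from lever_pivot: 178 mm above the bench when upright, about 161 mm in an outer slot; 54 mm off the centre line at full tilt. The knob is round, 15 mm radius, 42 mm long (22 below to 20 above this point, its lowest 10 mm tapered), on a 9 mm steel stick. z runs along the lever.
- vial_1: Bystander, loose: glass vial with a black screw cap, 25 x 25 x 50 mm, upright near the gearbox. Origin: centre of its underside.
- vial_2: Bystander, loose: glass vial with a white screw cap, 25 x 25 x 50 mm, upright near the gearbox. Origin: centre of its underside.
- stopper_1: Bystander, loose: red rubber stopper, 32 x 32 x 26 mm, upright near the gearbox. Origin: centre of its underside.
- beaker_50: Bystander, loose: small glass beaker, 46 x 51 x 58 mm, upright near the gearbox. Origin: centre of its underside.
- dropper_bottle_1: Bystander, loose: amber dropper bottle with a black teat, 33 x 33 x 106 mm, upright near the gearbox. Origin: centre of its underside.
- weigh_bottle: Bystander, loose: glass weighing bottle with a knobbed stopper, 38 x 38 x 53 mm, upright near the gearbox. Origin: centre of its underside.

How it is judged:
On the way:
1. the lever stands in the neutral channel at the end on the side of the three-dot tag (((y of tag_three in the frame of gearbox below 0 m and value of joint gear_lateral above 0.22 rad) or (y of tag_three in the frame of gearbox above 0 m and value of joint gear_lateral below -0.22 rad)) and value of joint gear_fore between -0.14 and 0.14 rad), for 0.1 s.
At the end, for the whole second after the job is handed in: The lever is at rest in the slot marked with three dots: leaning forward by more than 0.26 rad (0.32 is the stop) and to that tag's side by more than 0.24 rad (((y of tag_three in the frame of gearbox below 0 m and value of joint gear_lateral above 0.24 rad) or (y of tag_three in the frame of gearbox above 0 m and value of joint gear_lateral below -0.24 rad)) and value of joint gear_fore above 0.26 rad and velocity of joint gear_fore between -0.05 and 0.05 rad/s); the robot touches nothing.
It fails at once if the lever enters the one-dot slot or the rear slot on that side (((y of tag_three in the frame of gearbox above 0 m and value of joint gear_lateral above 0.2 rad) or (y of tag_three in the frame of gearbox below 0 m and value of joint gear_lateral below -0.2 rad)) and (value of joint gear_fore above 0.2 rad or value of joint gear_fore below -0.2 rad)).
It fails at once if the lever enters the rear slot on the three-dot side (((y of tag_three in the frame of gearbox below 0 m and value of joint gear_lateral above 0.2 rad) or (y of tag_three in the frame of gearbox above 0 m and value of joint gear_lateral below -0.2 rad)) and value of joint gear_fore below -0.2 rad).
It fails at once if the lever is pinched or forced: the fingers press on it or the gearbox with more than 30 N (contact force between the fingers and gearbox above 30 N).
It fails at once if a bystander is lifted, carried or pushed more than 20 mm (distance of any of vial_1, vial_2, stopper_1, beaker_50, dropper_bottle_1, weigh_bottle from where it was at the start of the episode above 0.02 m).
It also fails if it takes over 61 s, if anything falls off the work surface, if the arm or the gripper's body presses on something with over 40 N, if the wrist force passes 120 N, or if a joint passes its speed limit or range.

## Working session

There is one attempt and no reset: what is moved stays moved. The work goes in short steps, Python scripts to look and compute and a tool call to move; the robot and the scene stay as the last step left them, time stands still between calls to the robot, and variables do not carry over. Pictures are saved under pics/ and viewed, about 8 in all and at most 12, crops included, and the job is handed in when it is done.

Besides the shell and the picture viewer there is one more tool, called after "Emit:" as a command line: name --pt "numbers of a row" for each row, then --argument value for the rest. apply_moves: Moves the arm, as the interface text tells. Its arguments: {"type":"object","properties":{"motion":{"type":"array","items":{"type":"array","items":{"type":"number"}}}},"required":["motion"]}

```bash
mkdir -p pics
python3 - <<'E'
from plant import robot, optics
import cv2,numpy as np
s=robot.get_state(); print({k:np.round(v,3).tolist() for k,v in s.items()})
for n in("top","side"):
    c=optics.camera(n); cv2.imwrite(f"pics/{n}0.png",c["color"][:,:,::-1]); print(n,np.round(c["mtx"],1).tolist(),np.round(c["pose"],4).tolist())
    np.savez(f"{n}0.npz",**c)
E
```

```text
{'time_s': 0.0, 'joint_pos': [-1.29, 0.412, -0.013, 1.597, 0.006, 1.134, -0.082], 'joint_vel': [0.002, -0.001, 0.0, 0.002, -0.001, -0.0, -0.0], 'joint_efforts': [0.001, -60.063, 0.683, -29.94, 0.014, 0.011, -0.0], 'tcp_pos': [0.213, 0.587, 0.23], 'eef_rot': [-0.0, 0.173, 0.985, -0.001], 'contact_force': [0.243, 0.312, 0.128], 'torque': [0.019, 0.02, -0.007], 'gripper_width': 0.999}
top [[533.9, 0.0, 318.2], [0.0, 533.9, 231.9], [0.0, 0.0, 1.0]] [[-0.0113, -0.9896, 0.1433, 0.3872], [-0.9993, 0.0162, 0.0331, 0.1685], [-0.0351, -0.1428, -0.9891, 1.085], [0.0, 0.0, 0.0, 1.0]]
side [[514.4, 0.0, 317.8], [0.0, 514.4, 242.1], [0.0, 0.0, 1.0]] [[0.8296, -0.4792, 0.2864, 0.3028], [-0.5582, -0.7204, 0.4116, -0.1614], [0.0091, -0.5014, -0.8652, 0.858], [0.0, 0.0, 0.0, 1.0]]
```

View pics/top0.png

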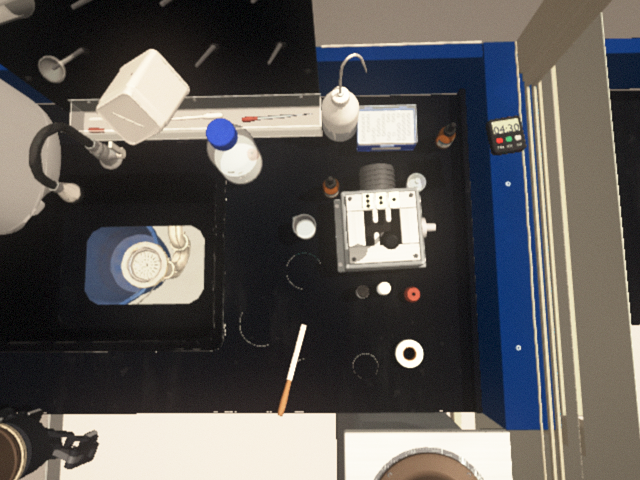

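View pics/side0.png

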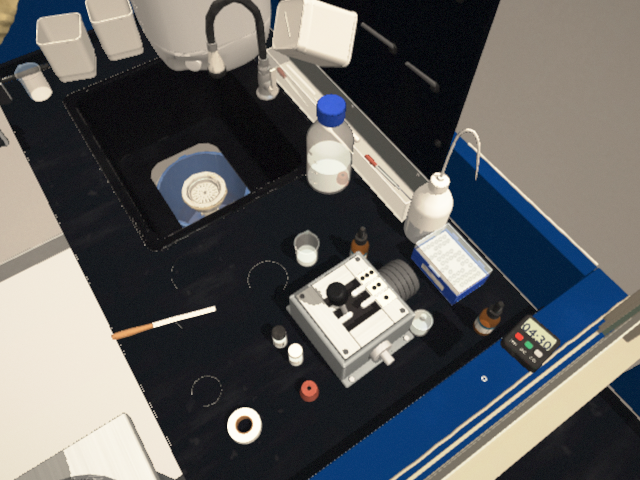

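The overview shows the gearbox at about (380,230) in the top view, with the knob near (392,240). The vials and stopper stand on the robot side. I'll zoom in on the gate.

Run:
```python
import cv2,numpy as np
a=np.load("top0.npz")["color"][150:310,285:445,::-1]; b=np.load("side0.npz")["color"][220:420,260:460,::-1]
im=np.hstack([cv2.resize(a,(400,600),interpolation=2)*0 if 0 else cv2.resize(a,(400,400),interpolation=cv2.INTER_CUBIC),cv2.resize(b,(400,400),interpolation=cv2.INTER_CUBIC)])
cv2.imwrite("pics/crop0.png",im)
```

```text
(no output)
```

View pics/crop0.png

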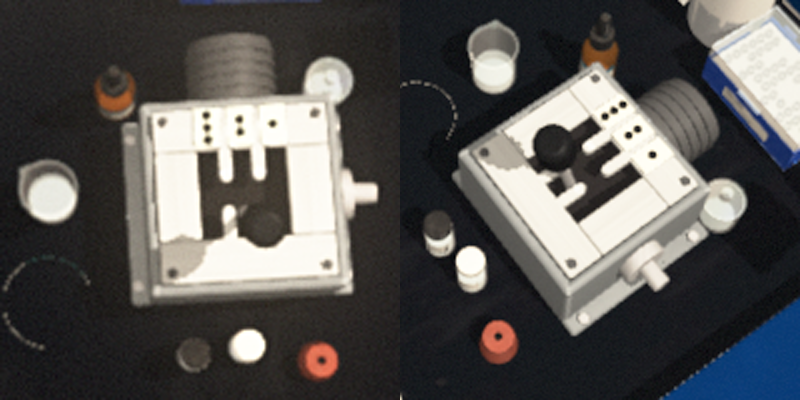

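Three dots sit on the gearbox's left (+y), so the target is lateral −0.32. The lever leans rearward in the middle column. The plate screws at crop (161,121), (315,113), (173,274) and (327,264) give the pose.

```bash
cat > h.py <<'E'
import cv2,numpy as np
from scipy.spatial.transform import Rotation as R
def ray(c,uv):
    p=c["pose"]; d=p[:3,:3]@np.linalg.solve(c["mtx"],[uv[0],uv[1],1]); return p[:3,3],d/np.linalg.norm(d)
def plane(c,uv,z):
    o,d=ray(c,uv); return o+d*(z-o[2])/d[2]
def tri(c1,u1,c2,u2):
    (a,d),(b,e)=ray(c1,u1),ray(c2,u2); t=np.linalg.lstsq(np.c_[d,-e],b-a,rcond=None)[0]
    p,q=a+t[0]*d,b+t[1]*e; return (p+q)/2,np.linalg.norm(p-q)
E
python3 - <<'E'
from h import *
T=dict(np.load("top0.npz"));S=dict(np.load("side0.npz"))
t=lambda x,y:(285+x/2.5-.3,150+y/2.5-.3); s=lambda x,y:(260+(x-400)/2-.25,220+y/2-.25)
P=np.array([plane(T,t(*u),.087) for u in[(161,121),(315,113),(173,274),(327,264)]])
print("top screws",P.round(4).tolist(),"ctr",P.mean(0))
f=P[0]+P[1]-P[2]-P[3]; l=P[0]-P[1]+P[2]-P[3]
print("yaw",np.degrees(np.arctan2(f[1],f[0])),np.degrees(np.arctan2(-l[0],l[1])))
Q=np.array([plane(S,s(*u),.087) for u in[(486,152),(571,263),(685,181)]]); print("side RL,RR,FR",Q.round(4).tolist(),"ctr",(Q[0]+Q[2])/2)
print("tri screws",tri(T,t(173,274),S,s(486,152)),tri(T,t(327,264),S,s(571,263)),tri(T,t(315,113),S,s(685,181)))
for n,u,v in[("knob",(266,226),(555,147)),]: print(n,tri(T,t(*u),S,s(*v)))
for n,u,z in[("vblack",(195,352),.05),("vwhite",(248,345),.05),("stop",(320,360),.026),("weigh",(330,80),.05),("dropper",(114,80),.1),("beaker",(48,190),.05)]: print(n,plane(T,t(*u),z).round(3))
E
```

```text
top screws [[0.5959, 0.1422, 0.087], [0.5999, 0.0254, 0.087], [0.4789, 0.1356, 0.087], [0.4847, 0.0207, 0.087]] ctr [0.53985937 0.08097142 0.087     ]
yaw 2.8241955437021335 2.4264809090573594
side RL,RR,FR [[0.481, 0.135, 0.087], [0.4846, 0.0204, 0.087], [0.6005, 0.0247, 0.087]] ctr [0.54074028 0.07985634 0.087     ]
tri screws (array([0.47993954, 0.13521922, 0.08718103]), np.float64(0.0021377318786972356)) (array([0.484801  , 0.02056052, 0.0862358 ]), np.float64(4.6242716647070594e-05)) (array([0.60047929, 0.02511018, 0.08594831]), np.float64(0.0008024361306503316))
knob (array([0.50242171, 0.07472677, 0.18091759]), np.float64(0.0006504164625186977))
vblack [0.422 0.119 0.05 ]
vwhite [0.427 0.078 0.05 ]
stop [0.415 0.02  0.026]
weigh [0.634 0.007 0.05 ]
dropper [0.625 0.177 0.1  ]
beaker [0.55  0.231 0.05 ]
```

Emit:
apply_moves --pt "-25 -25 0 0 0 -5 1" --pt "-53 -53 0 0 0 -10 1" --pt "-80 -80 0 0 0 -15 1" --pt "-107 -107 0 0 0 -20 1" --pt "-133 -131 0 0 0 -22.5 1"

```text
time_s: 0.52
tcp_pos: [0.2942, 0.4164, 0.2309]
eef_rot: [-0.0, -0.024, 1.0, -0.0]
contact_force: [1.3, -0.2, -0.4]
gripper_width: 0.299
```

```bash
cat >> h.py <<'E'
G=np.array([.540,.0805]); YAW=np.radians(2.6)
def st(tgt=None):
    """print TCP in gearbox frame (mm) and, for a target there, the tool-frame shift and turn"""
    from plant import robot
    s=robot.get_state(); p=np.array(s["tcp_pos"]); q=np.array(s["eef_rot"]); M=R.from_quat(q[[1,2,3,0]])
    B=R.from_rotvec([0,0,YAW]); o=np.r_[G,0]
    print("t",round(s["time_s"],2),"gb mm",(B.inv().apply(p-o)*1e3).round(1),"F",np.round(s["contact_force"],1),"w",round(s["gripper_width"],2))
    want=B*R.from_matrix(np.array([[-1,0,0],[0,1,0],[0,0,-1.]]))
    print("turn deg",np.degrees((M.inv()*want).as_rotvec()).round(1), "J",np.round(s["joint_pos"],2))
    if tgt is not None: print("shift",(M.inv().apply(B.apply(np.array(tgt)/1e3)+o-p)*1e3).round(1))
E
python3 -c "
from h import *
st([-95,-4,230])"
```

```text
t 0.52 gb mm [-230.3  346.7  230.9] F [ 1.3 -0.2 -0.4] w 0.3
turn deg [-0.1 -0.   0.2] J [-1.02  0.22 -0.04  1.87  0.01  1.06  0.56]
shift [-134.1 -351.1    1.2]
```

Emit:
apply_moves --pt "-14 -37 0 0 0 0 1" --pt "-28 -74 0 0 0 0 1" --pt "-42 -111 0 0 0 0 1" --pt "-56 -148 0 0 0 0 1" --pt "-70 -185 0 0 0 0 1"

```text
time_s: 0.93
tcp_pos: [0.3721, 0.235, 0.2312]
eef_rot: [-0.0, -0.022, 1.0, 0.0]
contact_force: [1.1, 1.2, -0.6]
gripper_width: 0.001
```

Emit:
apply_moves --pt "-14 -37 0 0 0 0 1" --pt "-28 -74 0 0 0 0 1" --pt "-42 -111 0 0 0 0 1" --pt "-56 -145 0 0 0 0 1" --pt "-58 -151 0 0 0 0 1"

```text
time_s: 1.35
tcp_pos: [0.4382, 0.0827, 0.2315]
eef_rot: [0.001, -0.018, 1.0, -0.001]
contact_force: [0.5, -0.5, 0.3]
gripper_width: 0.004
```

```bash
python3 -c "
from h import *
st([-95,-4,155])
from plant import optics
c=optics.camera('side'); np.savez('side1.npz',**c)
b=c['color'][180:420,220:540,::-1]; cv2.imwrite('pics/s1.png',cv2.resize(b,(800,600),interpolation=2))"
```

```text
t 1.35 gb mm [-101.6    6.8  231.5] F [ 0.5 -0.5  0.3] w 0.0
turn deg [-0.1  0.1 -0.5] J [-0.54  0.09  0.27  2.02 -0.03  1.03  1.34]
shift [ -6.6 -10.6  76.5]
```

View pics/s1.png

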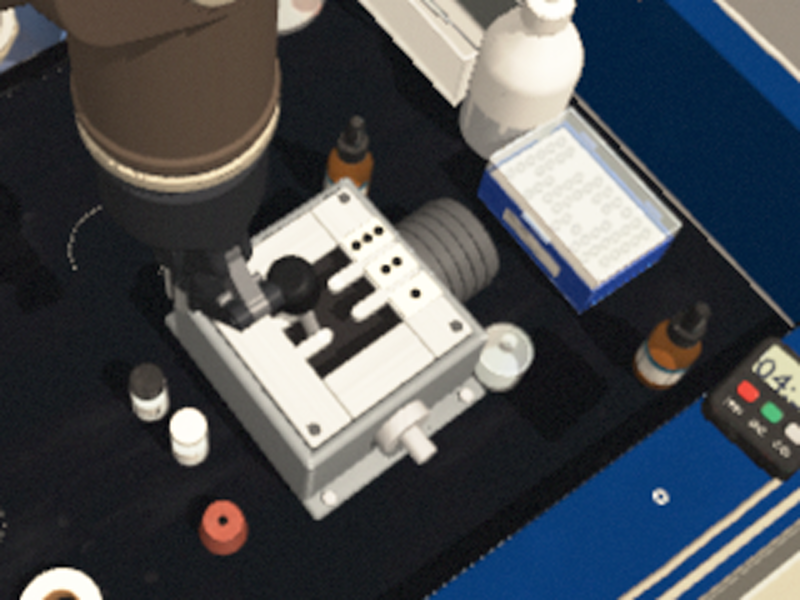

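The closed fingers hover behind the knob, which is still at about (292,282) in the picture and untouched. Next I lower behind it.

Emit:
apply_moves --pt "0 -4 25 0 0 0 1" --pt "0 -10 50 0 0 0 1" --pt "0 -10 75 0 0 0 1" --pt "0 -10 75 0 0 0 1" --pt "-4 -10 75 0 0 0 1"

```text
time_s: 1.82
tcp_pos: [0.4392, 0.0797, 0.1556]
eef_rot: [-0.002, -0.023, 1.0, -0.0]
contact_force: [0.4, -0.1, 0.0]
gripper_width: 0.0
```

Emit:
apply_moves --pt "-7 0 0 0 0 0 1" --pt "-14 0 0 0 0 0 1" --pt "-21 0 0 0 0 0 1" --pt "-28 0 0 0 0 0 1" --pt "-33 0 0 0 0 0 1"

```text
time_s: 2.23
tcp_pos: [0.4754, 0.0806, 0.1569]
eef_rot: [0.001, -0.022, 1.0, 0.0]
contact_force: [-1.4, 0.4, 1.0]
gripper_width: 0.002
```

```bash
python3 -c "
from h import *
st([-28,-4,155])
from plant import optics
c=optics.camera('side'); np.savez('side2.npz',**c)
b=c['color'][220:380,260:460,::-1]; cv2.imwrite('pics/s2.png',cv2.resize(b,(750,600),interpolation=2))"
```

```text
t 2.23 gb mm [-64.6   3.1 156.9] F [-1.4  0.4  1. ] w 0.0
turn deg [ 0.   0.1 -0.1] J [-0.5   0.25  0.27  2.03 -0.09  0.86  1.44]
shift [-36.6  -7.    2. ]
```

View pics/s2.png

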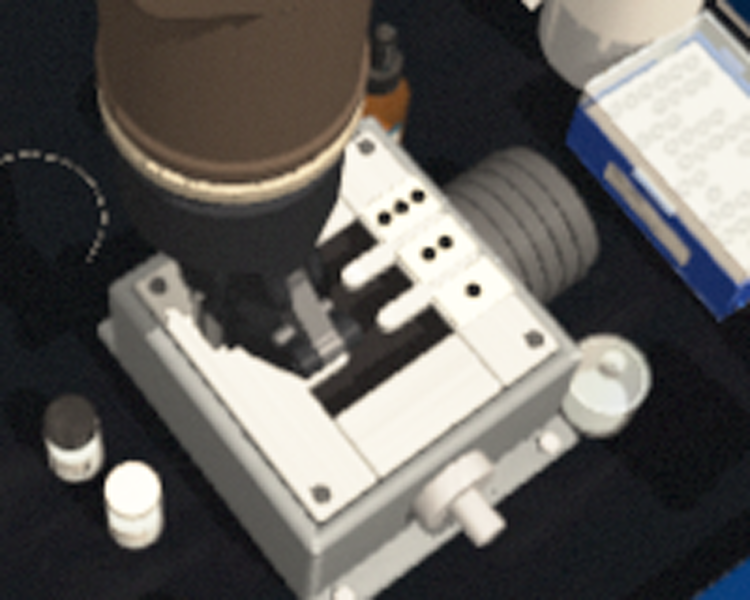

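Emit:
apply_moves --pt "-4 -4 0 0 0 0 1" --pt "-9 -6 0 0 0 0 1" --pt "-14 -6 0 0 0 0 1" --pt "-19 -6 0 0 0 0 1" --pt "-24 -6 0 0 0 0 1"

```text
time_s: 2.7
tcp_pos: [0.4986, 0.0753, 0.1563]
eef_rot: [-0.0, -0.022, 1.0, -0.0]
contact_force: [-2.3, -0.8, 1.8]
gripper_width: -0.003
```

Emit:
apply_moves --pt "-4 0 0 0 0 0 1" --pt "-8 0 0 0 0 0 1" --pt "-11 0 0 0 0 0 1" --pt "-11 0 0 0 0 0 1" --pt "-11 0 0 0 0 0 1"

```text
time_s: 3.12
tcp_pos: [0.5093, 0.0759, 0.1562]
eef_rot: [0.0, -0.022, 1.0, -0.0]
contact_force: [-0.7, 0.5, -0.2]
gripper_width: -0.001
```

```bash
python3 -c "
from h import *
st([-27,-4,155])"
```

```text
t 3.12 gb mm [-30.9  -3.2 156.2] F [-0.7  0.5 -0.2] w -0.0
turn deg [-0.   0.  -0.1] J [-0.47  0.31  0.27  1.96 -0.11  0.88  1.48]
shift [-3.9 -0.8  1.2]
```

Emit:
apply_moves --pt "-2 0 0 0 0 0 1" --pt "-4 0 0 0 0 0 1" --pt "-4 0 0 0 0 0 1" --pt "15 0 0 0 0 0 1" --pt "35 0 0 0 0 0 1"

```text
time_s: 3.53
tcp_pos: [0.4746, 0.0744, 0.1562]
eef_rot: [0.001, -0.022, 1.0, -0.0]
contact_force: [-0.4, -0.2, -0.6]
gripper_width: 0.002
```

Emit:
apply_moves --pt "0 -20 0 0 0 0 1" --pt "0 -40 0 0 0 0 1" --pt "0 -60 0 0 0 0 1" --pt "0 -70 0 0 0 0 1" --pt "0 -70 0 0 0 0 1"

```text
time_s: 3.95
tcp_pos: [0.4775, 0.0022, 0.1565]
eef_rot: [0.0, -0.02, 1.0, -0.0]
contact_force: [0.3, -0.4, 0.4]
gripper_width: 0.008
```

```bash
python3 -c "
from h import *
st([0,-60,155])
from plant import optics
c=optics.camera('side'); np.savez('side3.npz',**c)
t=optics.camera('top'); np.savez('top3.npz',**t)
b=c['color'][220:380,260:460,::-1]; a=t['color'][150:310,300:460,::-1]
cv2.imwrite('pics/s3.png',np.hstack([cv2.resize(a,(400,400),interpolation=2),cv2.resize(b[:,:160],(400,400),interpolation=2)]))"
```

```text
t 3.95 gb mm [-66.  -75.4 156.5] F [ 0.3 -0.4  0.4] w 0.01
turn deg [-0.   0.  -0.3] J [-0.37  0.25  0.31  2.05 -0.1   0.86  1.61]
shift [-65.9  15.7   1.6]
```

View pics/s3.png

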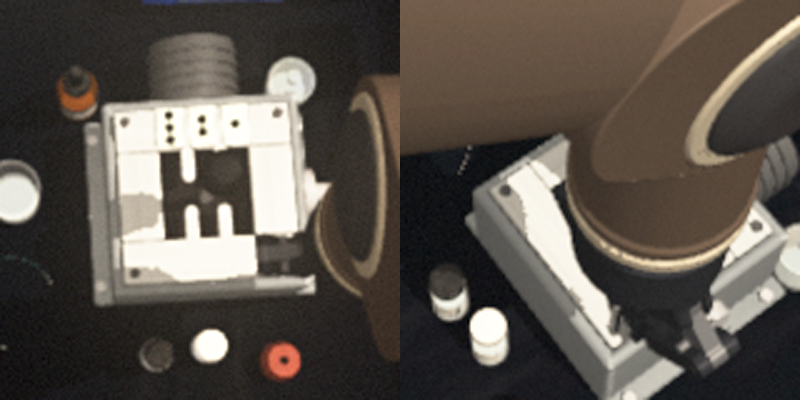

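In the top view the knob is the dark blob at about (228,168) and the stick is near (205,198). I'll cast the ray at z≈0.178.

Run:
```python
from h import *
T=dict(np.load("top3.npz")); B=R.from_rotvec([0,0,YAW])
p=plane(T,(300+228/2.5-.3,150+168/2.5-.3),.180); print((B.inv().apply(p-np.r_[G,0])*1e3).round(1))
a=T['color'][205:233,375:411,::-1]
a=np.clip(a.astype(float)*4,0,255).astype(np.uint8)
cv2.imwrite('pics/k3.png',cv2.resize(a,(720,560),interpolation=2))
```

```text
[  2.   -6.7 180. ]
```

View pics/k3.png

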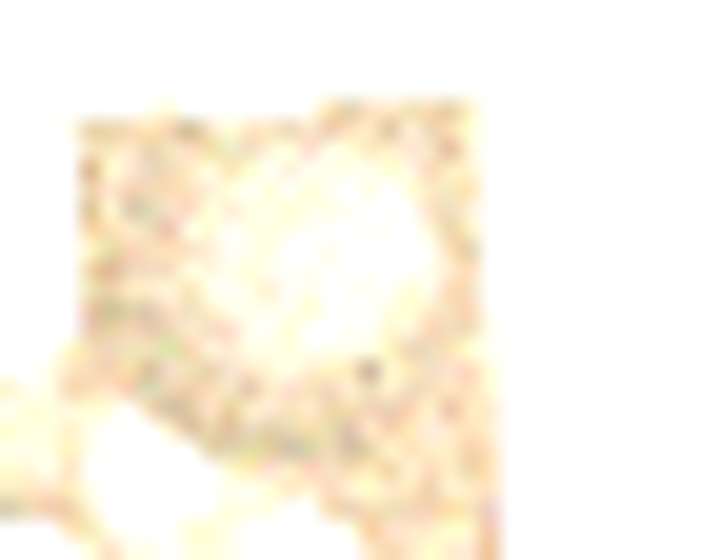

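The knob centre sits about 2 mm ahead and 6 mm right of the centre line, so the lever is in neutral. Now I come round its right side and push left.

Emit:
apply_moves --pt "-20 0 5 0 0 0 1" --pt "-40 0 5 0 0 0 1" --pt "-60 4 5 0 0 0 1" --pt "-67 10 5 0 0 0 1" --pt "-67 18 5 0 0 0 1"

```text
time_s: 4.47
tcp_pos: [0.5445, 0.0269, 0.1509]
eef_rot: [0.0, -0.022, 1.0, -0.0]
contact_force: [-0.4, 0.3, 0.6]
gripper_width: 0.0
```

Emit:
apply_moves --pt "0 5 0 0 0 0 1" --pt "0 10 0 0 0 0 1" --pt "0 15 0 0 0 0 1" --pt "0 20 0 0 0 0 1" --pt "0 25 0 0 0 0 1"

```text
time_s: 4.88
tcp_pos: [0.5418, 0.0505, 0.1516]
eef_rot: [-0.0, -0.022, 1.0, -0.0]
contact_force: [-2.0, -2.1, 2.6]
gripper_width: -0.003
```

```bash
python3 -c "
from h import *
st([2,20,150])"
```

```text
t 4.88 gb mm [  0.4 -30.  151.6] F [-2.  -2.1  2.6] w -0.0
turn deg [-0.  -0.  -0.1] J [-0.41  0.36  0.29  1.9  -0.13  0.9   1.56]
shift [-1.5 50.   1.6]
```

Emit:
apply_moves --pt "0 5 0 0 0 0 1" --pt "0 10 0 0 0 0 1" --pt "0 15 0 0 0 0 1" --pt "0 20 0 0 0 0 1" --pt "0 25 0 0 0 0 1"

```text
time_s: 5.3
tcp_pos: [0.5413, 0.0758, 0.1513]
eef_rot: [0.0, -0.022, 1.0, 0.0]
contact_force: [0.5, -1.2, -0.4]
gripper_width: 0.002
```

Emit:
apply_moves --pt "0 3 0 0 0 0 1" --pt "0 6 0 0 0 0 1" --pt "0 9 0 0 0 0 1" --pt "0 12 0 0 0 0 1" --pt "0 12 0 0 0 0 1"

```text
time_s: 5.72
tcp_pos: [0.5406, 0.088, 0.1512]
eef_rot: [-0.0, -0.022, 1.0, 0.0]
contact_force: [-0.6, -1.1, 0.7]
gripper_width: 0.002
```

```bash
python3 -c "
from h import *
st([2,20,150])"
```

```text
t 5.72 gb mm [  1.    7.5 151.2] F [-0.6 -1.1  0.7] w 0.0
turn deg [ 0. -0. -0.] J [-0.47  0.37  0.28  1.89 -0.13  0.9   1.49]
shift [-1.  12.5  1.2]
```

Emit:
apply_moves --pt "0 3 0 0 0 0 1" --pt "0 6 0 0 0 0 1" --pt "0 9 0 0 0 0 1" --pt "0 11 0 0 0 0 1" --pt "0 11 0 0 0 0 1"

```text
time_s: 6.13
tcp_pos: [0.54, 0.0989, 0.1511]
eef_rot: [-0.0, -0.022, 1.0, 0.0]
contact_force: [-1.0, -1.1, -1.1]
gripper_width: 0.002
```

```bash
python3 -c "
from h import *
st([2,22,150])
from plant import optics
c=optics.camera('side'); np.savez('side4.npz',**c)
t=optics.camera('top'); np.savez('top4.npz',**t)
b=c['color'][220:380,260:420,::-1]; a=t['color'][150:310,300:460,::-1]
cv2.imwrite('pics/s4.png',np.hstack([cv2.resize(a,(400,400),interpolation=2),cv2.resize(b,(400,400),interpolation=2)]))"
```

```text
t 6.13 gb mm [  0.8  18.4 151.1] F [-1.  -1.1 -1.1] w 0.0
turn deg [ 0. -0. -0.] J [-0.49  0.37  0.28  1.89 -0.13  0.9   1.47]
shift [-1.2  3.6  1.1]
```

View pics/s4.png

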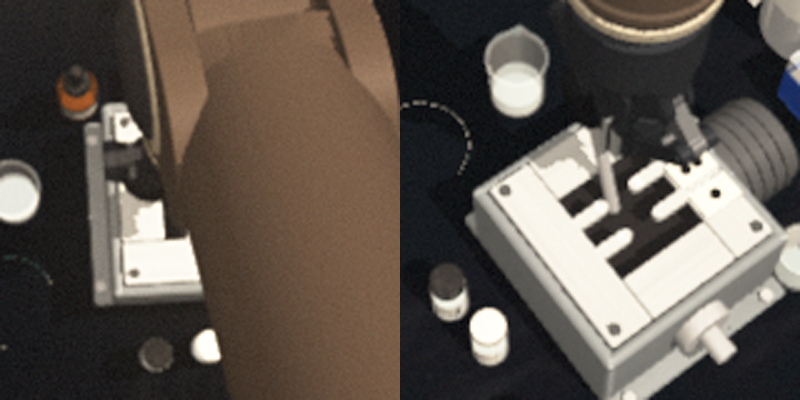

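The stick now leans left, seen in the side view from (612,208) to (605,125). A few more mm should bring it to the stop.

Emit:
apply_moves --pt "0 1.5 0 0 0 0 1" --pt "0 3 0 0 0 0 1" --pt "0 4 0 0 0 0 1" --pt "0 4 0 0 0 0 1" --pt "0 4 0 0 0 0 1"

```text
time_s: 6.65
tcp_pos: [0.54, 0.1023, 0.1513]
eef_rot: [-0.0, -0.022, 1.0, 0.0]
contact_force: [-0.3, -1.3, -0.7]
gripper_width: 0.001
```

Run:
```python
from h import *
st([2,22,150])
B=R.from_rotvec([0,0,YAW]); g=lambda p:(B.inv().apply(p-np.r_[G,0])*1e3).round(1)
S=dict(np.load("side4.npz"));T=dict(np.load("top4.npz"))
print("stick foot",g(plane(S,(260+212/2.5-.3,220+205/2.5-.3),.080)))
print("knob",g(plane(T,(300+145/2.5-.3,150+182/2.5-.3),.170)))
```

```text
t 6.65 gb mm [  1.   21.8 151.3] F [-0.3 -1.3 -0.7] w 0.0
turn deg [ 0.  -0.  -0.1] J [-0.49  0.37  0.28  1.88 -0.13  0.9   1.46]
shift [-1.   0.2  1.3]
stick foot [-5.8 10.6 80. ]
knob [ -2.6  50.1 170. ]
```

Emit:
apply_moves --pt "0 1 0 0 0 0 1" --pt "0 2 0 0 0 0 1" --pt "0 3 0 0 0 0 1" --pt "0 3 0 0 0 0 1" --pt "0 3 0 0 0 0 1"

```text
time_s: 7.07
tcp_pos: [0.5398, 0.105, 0.1512]
eef_rot: [-0.0, -0.022, 1.0, -0.0]
contact_force: [0.3, -2.6, -0.7]
gripper_width: -0.003
```

```bash
python3 -c "
from h import *
st()
"
```

```text
t 7.07 gb mm [  0.9  24.5 151.2] F [ 0.3 -2.6 -0.7] w -0.0
turn deg [-0.  -0.  -0.1] J [-0.5   0.37  0.28  1.88 -0.13  0.9   1.46]
```

Emit:
apply_moves --pt "0 0.7 0 0 0 0 1" --pt "0 1.3 0 0 0 0 1" --pt "0 2 0 0 0 0 1" --pt "0 2 0 0 0 0 1" --pt "0 2 0 0 0 0 1"

```text
time_s: 7.48
tcp_pos: [0.5396, 0.1064, 0.151]
eef_rot: [-0.0, -0.022, 1.0, -0.001]
contact_force: [0.2, -5.3, -2.4]
gripper_width: 0.0
```

The force rose to 5 N at the lateral stop. Now I back off and go round behind the knob.

Emit:
apply_moves --pt "0 -15 0 0 0 0 1" --pt "0 -32 0 0 0 0 1" --pt "20 -36 0 0 0 0 1" --pt "45 -36 0 0 0 0 1" --pt "65 -36 0 0 0 0 1"

```text
time_s: 7.9
tcp_pos: [0.4753, 0.0688, 0.1513]
eef_rot: [-0.0, -0.022, 1.0, 0.001]
contact_force: [-0.2, 0.5, -0.4]
gripper_width: 0.002
```

Emit:
apply_moves --pt "0 5 4 0 0 0 1" --pt "0 25 8 0 0 0 1" --pt "0 45 8 0 0 0 1" --pt "0 60 8 0 0 0 1" --pt "0 60 8 0 0 0 1"

```text
time_s: 8.32
tcp_pos: [0.4741, 0.1332, 0.1435]
eef_rot: [0.001, -0.024, 1.0, 0.001]
contact_force: [0.1, 0.3, 0.2]
gripper_width: 0.0
```

```bash
python3 -c "
from h import *
st([-30,51,142])
from plant import optics
c=optics.camera('side'); np.savez('side5.npz',**c)
t=optics.camera('top'); np.savez('top5.npz',**t)
b=c['color'][220:380,260:420,::-1]; a=t['color'][150:310,300:460,::-1]
cv2.imwrite('pics/s5.png',np.hstack([cv2.resize(a,(400,400),interpolation=2),cv2.resize(b,(400,400),interpolation=2)]))"
```

```text
t 8.32 gb mm [-63.5  55.7 143.5] F [0.1 0.3 0.2] w 0.0
turn deg [0.2 0.1 0.2] J [-0.58  0.29  0.25  2.02 -0.1   0.84  1.35]
shift [-33.4  -4.8   1.5]
```

View pics/s5.png

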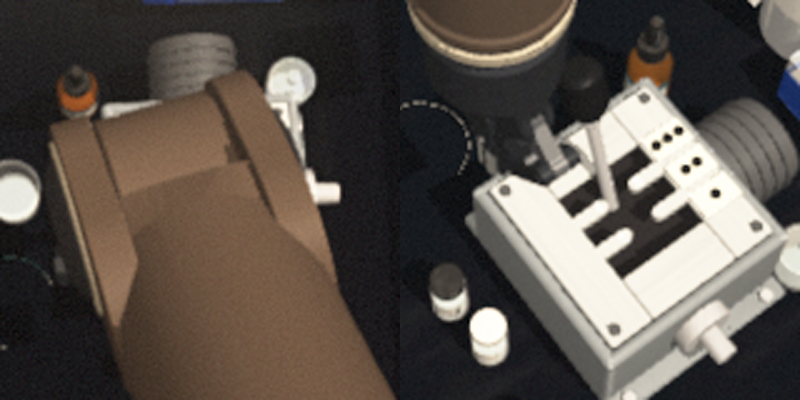

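The knob is at about (582,87) in the side view, leaning fully left, with the fingers behind it. I push forward.

Emit:
apply_moves --pt "-10 -2 0 0 0 0 1" --pt "-20 -4 0 0 0 0 1" --pt "-28 -4 0 0 0 0 1" --pt "-33 -4 0 0 0 0 1" --pt "-38 -4 0 0 0 0 1"

```text
time_s: 8.83
tcp_pos: [0.5127, 0.1255, 0.1431]
eef_rot: [-0.0, -0.021, 1.0, -0.0]
contact_force: [-2.1, -0.4, 0.9]
gripper_width: -0.004
```

Emit:
apply_moves --pt "-4 0 0 0 0 0 1" --pt "-8 0 0 0 0 0 1" --pt "-12 0 0 0 0 0 1" --pt "-16 0 0 0 0 0 1" --pt "-20 0 0 0 0 0 1"

```text
time_s: 9.25
tcp_pos: [0.532, 0.1268, 0.1432]
eef_rot: [-0.0, -0.022, 1.0, -0.0]
contact_force: [-1.1, -1.0, -0.1]
gripper_width: -0.001
```

```bash
python3 -c "
from h import *
st([26,51,142])
B=R.from_rotvec([0,0,YAW]); S=dict(np.load('side5.npz'))
print('knob before',(B.inv().apply(plane(S,(332.5,254.5),.170)-np.r_[G,0])*1e3).round(1))"
```

```text
t 9.25 gb mm [ -5.9  46.7 143.2] F [-1.1 -1.  -0.1] w -0.0
turn deg [-0.  -0.  -0.1] J [-0.53  0.38  0.26  1.9  -0.12  0.88  1.41]
shift [-31.9   4.4   1.2]
knob before [ -0.5  54.9 170. ]
```

Emit:
apply_moves --pt "-4 1 0 0 0 0 1" --pt "-8 2 0 0 0 0 1" --pt "-12 3 0 0 0 0 1" --pt "-16 4 0 0 0 0 1" --pt "-20 4 0 0 0 0 1"

```text
time_s: 9.67
tcp_pos: [0.552, 0.1322, 0.1432]
eef_rot: [-0.0, -0.022, 1.0, 0.0]
contact_force: [-2.5, -0.4, -1.0]
gripper_width: -0.004
```

Emit:
apply_moves --pt "-2 0 0 0 0 0 1" --pt "-4 0 0 0 0 0 1" --pt "-6 0 0 0 0 0 1" --pt "-8 0 0 0 0 0 1" --pt "-8 0 0 0 0 0 1"

```text
time_s: 10.08
tcp_pos: [0.56, 0.1323, 0.1433]
eef_rot: [0.0, -0.022, 1.0, 0.0]
contact_force: [-0.3, -0.0, -0.6]
gripper_width: -0.001
```

```bash
python3 -c "
from h import *
st([26,51,142])"
```

```text
t 10.08 gb mm [ 22.3  50.8 143.3] F [-0.3 -0.  -0.6] w -0.0
turn deg [ 0.   0.  -0.1] J [-0.52  0.42  0.26  1.83 -0.14  0.91  1.42]
shift [-3.7  0.2  1.3]
```

Emit:
apply_moves --pt "-1 0 0 0 0 0 1" --pt "-2 0 0 0 0 0 1" --pt "-3 0 0 0 0 0 1" --pt "-4 0 0 0 0 0 1" --pt "-4 0 0 0 0 0 1"

```text
time_s: 10.5
tcp_pos: [0.5637, 0.1323, 0.1432]
eef_rot: [-0.0, -0.022, 1.0, -0.0]
contact_force: [-2.5, -0.4, -1.1]
gripper_width: 0.0
```

Emit:
apply_moves --pt "-1 0 0 0 0 0 1" --pt "-2 0 0 0 0 0 1" --pt "-3 0 0 0 0 0 1" --pt "-3 0 0 0 0 0 1" --pt "-3 0 0 0 0 0 1"

```text
time_s: 10.92
tcp_pos: [0.566, 0.1323, 0.1428]
eef_rot: [-0.001, -0.022, 1.0, -0.0]
contact_force: [-4.9, -1.3, -3.0]
gripper_width: -0.001
```

Emit:
apply_moves --pt "-0.5 0 0 0 0 0 1" --pt "-1 0 0 0 0 0 1" --pt "-1.5 0 0 0 0 0 1" --pt "-1.5 0 0 0 0 0 1" --pt "-1.5 0 0 0 0 0 1"

```text
time_s: 11.33
tcp_pos: [0.567, 0.1323, 0.1426]
eef_rot: [-0.001, -0.022, 1.0, -0.0]
contact_force: [-5.2, -1.3, -3.6]
gripper_width: 0.004
```

Emit:
apply_moves --pt "20 0 0 0 0 0 1" --pt "45 0 0 0 0 0 1" --pt "80 0 0 0 0 0 1" --pt "115 0 -20 0 0 0 1" --pt "125 30 -50 0 0 0 1"

```text
time_s: 11.75
tcp_pos: [0.4372, 0.1497, 0.19]
eef_rot: [-0.003, -0.019, 1.0, -0.002]
contact_force: [0.7, -1.3, -0.4]
gripper_width: 0.0
```

Emit:
apply_moves --pt "0 35 -10 0 0 0 1" --pt "0 70 -20 0 0 0 1" --pt "0 105 -20 0 0 0 1" --pt "0 140 -20 0 0 0 1" --pt "0 140 -20 0 0 0 1"

```text
time_s: 12.17
tcp_pos: [0.4359, 0.3044, 0.2133]
eef_rot: [0.002, -0.026, 1.0, 0.003]
contact_force: [-1.3, -0.2, 0.4]
gripper_width: -0.002
```

```bash
python3 -c "
from h import *
st()
from plant import optics
c=optics.camera('side'); np.savez('side6.npz',**c)
t=optics.camera('top'); np.savez('top6.npz',**t)
b=c['color'][220:380,280:440,::-1]; a=t['color'][150:310,285:445,::-1]
cv2.imwrite('pics/s6.png',np.hstack([cv2.resize(a,(400,400),interpolation=2),cv2.resize(b,(400,400),interpolation=2)]))"
```

```text
t 12.17 gb mm [-93.8 228.4 213.3] F [-1.3 -0.2  0.4] w -0.0
turn deg [0.4 0.2 0.4] J [-0.84  0.26  0.17  1.86 -0.06  1.01  0.98]
```

View pics/s6.png

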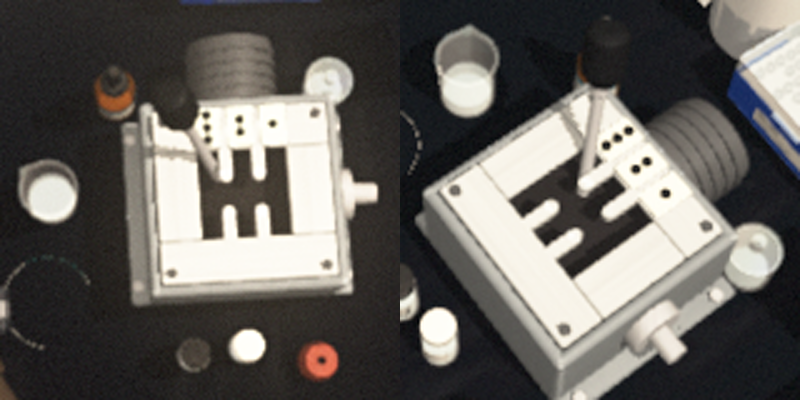

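The lever leans forward-left into the three-dot slot, with the knob at about (178,103) in the top crop and (605,50) in the side crop. The bystanders look unmoved. I'll triangulate the knob.

Run:
```python
from h import *
T=dict(np.load("top6.npz"));S=dict(np.load("side6.npz"));B=R.from_rotvec([0,0,YAW])
p,e=tri(T,(285+178/2.5-.3,150+103/2.5-.3),S,(280+205/2.5-.3,220+50/2.5-.3))
k=B.inv().apply(p-np.r_[G,.008]); print((k*1e3).round(1),e, "b",np.arcsin(k[0]/np.linalg.norm(k)),"a",np.arctan2(-k[1],k[2]),"L",np.linalg.norm(k))
T0=np.load("top0.npz")["color"].astype(int); d=abs(T["color"].astype(int)-T0).max(2)
for n,(x,y) in dict(vb=(195,352),vw=(248,345),st=(320,360),we=(330,80),dr=(114,95),be=(48,190)).items():
    u,v=int(285+x/2.5),int(150+y/2.5); print(n,d[v-8:v+9,u-8:u+9].mean().round(1))
```

```text
[ 53.3  49.6 160. ] 0.0011330967866274076 b 0.30819749971371463 a -0.30038287674653213 L 0.17581089491042406
vb 5.1
vw 3.0
st 4.0
we 2.9
dr 4.2
be 2.9
```

```bash
python3 -c "
from plant import robot
print(robot.finish_job())"
```

```text
the job is handed in; nothing more can be done
None
```

The lever is fully home in the three-dot slot, which was on the gearbox's left. I handed the job in at about 12 s of the 61 s allowed.

I pushed with the closed fingers only. The lever went from the rear of the middle column into neutral, then left to the side stop, then forward to the end stop. The highest contact force read after a move was about 6 N. The arm then backed away clear of everything.

**Lever position:** from the two camera views after retreating, it leans forward by about 0.31 rad and left by about 0.30 rad. The limits are 0.26 and 0.24. The measured knob distance from the pivot came out at 176 mm instead of 170, so these angles are good to a few hundredths of a radian.

**Bystanders:** comparing the top pictures from before and after, the spot where each of the six stood changed only at noise level. None of them moved.

No check failed. The judge gave no verdict when the job was handed in.

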